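# Put a contactor back into the drop-front stock cabinet

## Robot

A 6-joint arm with a two-finger parallel gripper is mounted at the origin on the work surface. World frame = base frame: x ahead of the robot, y to its left, z up, the work surface at z = 0. Lengths are in mm, angles in rad, forces in N, time in s.
With the tool pointing down it reaches from about 325 to 875 mm from the base axis. Payload 4.4 kg.
Tool frame: the origin (TCP) lies on the centre line of the jaws, within the pads' length; the fingertips stand ahead of it and the grasp point (between the pads) lies 6 mm ahead of it (ctrl.tcp_to_tips is the z of the fingertips in the tool frame, in mm); z points along the fingers, y is the line along which they close (so a half turn about z gives the same grasp; the last joint's range is limited). The gripper opens to 85 mm and grips with 20 to 120 N. Pads are 22 mm wide; open, the fingers measure 114 mm over their backs; the gripper's body (76 mm by 85 mm) begins 54 mm behind the grasp point. The pads swing forward as they close: fully open they stand 13 mm farther back than shut.
Start: joints at [-1.45, 0.207, 1.542, -0, 1.393, -0.15], TCP at [153.801, -554.051, 256.282] pointing down, gripper open.
Joint ranges: [-2.73, 2.73], [-0.86, 2.22], [0.23, 2.46], [-1.11, 4.25], [0.08, 2.63], [-2.82, 2.82]. Speed limits (rad/s): [2.79, 2.79, 3.14, 3.14, 3.14, 3.14].

## Interface

Orientations are given as a 3x3 rotation matrix whose columns are the frame's x, y, z axes.
In Python, from plant import ctrl, sensors, optics gives the robot as it stands. Calls block until the motion is done:
- ctrl.move_ptp(position, orientation): joint-space move of the TCP to a pose.
- ctrl.move_l(position, rot=None, vel=150, threshold=None): straight line of the TCP; rot=None keeps the orientation; vel is the mean speed in mm/s. With threshold (N) it stops when the force on the tool has changed by that much, and returns True; else False.
- ctrl.set_joints(angles): joint-space move.
- ctrl.gripper_to(opening, force=None): finger opening in mm; force is the grip in N (None keeps the last); returns when the fingers have stopped.
- ctrl.hold(seconds).
- ctrl.solve_ik(position, orientation): joint angles nearest the present ones, or None.
- sensors.read_state(): the state.
- optics.grab_frame(name): name is "scene" or "top" or "wrist"; returns (picture, depth): 420x560x3 uint8, red, green, blue; 420x560 float32, mm along the optical axis (not along the pixel's ray), 0 where there is no reading.
- optics.camera_params(name): a dict with "mtx" (3x3 intrinsics, pixels), "k1" (the pictures are not rectified: a ray, as slopes to the right and down, at radius r is drawn at 1 + k1 r^2 times it, then the intrinsics apply), "R" (3x3) and "t" (3): a world point X has camera coordinates R X + t; the wrist camera has in their place "T_tool_cam" (4x4, takes a point from camera to tool coordinates, whose origin is the TCP and whose axes are the flange's). Camera axes: x right, y down, z forward; pixel columns grow to the right and rows downward; lengths in mm; the calibration is good to about 2 mm. A picture is of the moment at which its call begins: read the wrist's pose just before it. camera_params takes no time and is no camera call.
A pose or a line that the arm cannot do raises ctrl.MotionError and nothing moves.
- ctrl.finish_job(): hands the job in; it is judged then, once.
The state is a dict: "t": time; "q": joint angles; "qvel": joint speeds; "tau": joint torques, N m; "eef_pos": TCP position; "eef_rot": TCP orientation; "force": force on the tool from outside, world axes, zero at the start; "wrist_torque": the same for the moment, N m; "grip_width": finger opening in mm; "grasp_force": force on a finger pad.
Only numpy, scipy, OpenCV 4.12 (cv2) and the standard library are available. Lean on these libraries where they do the work, as an engineer would, in place of code of your own. Each camera call takes 0.05 s, during which the arm holds its last target. There are 200 camera calls.

## Task

Pull the stock cabinet's front flap right down, stand the loose contactor upright on its base on the cabinet floor in the empty bay (the other bay holds a round plug), then push the flap back up until it is fully shut. Leave the plug, the carton and the screwdriver where they are.

Things in the scene. Friction and masses are not known exactly. Their poses are not given: they have to be found in the camera images.
- cabinet: Fixed red steel stock cabinet, 170 deep (own x, pointing into it) x 280 wide (y, to the robot's left) x 191 mm high; front towards the robot, sloping back 20 deg. Origin: on the bench below the middle of the flap's hinge line. Floor 50 mm above the bench, level with the hinge. Side walls 8 mm, as high as the roof; a 6 mm thick, 25 mm high divider in the middle makes two bays 129 mm wide.
- roof_edge (a point): Middle of the front edge of the cabinet's clear plastic roof, on its underside: 136 mm above the cabinet floor and 50 mm behind (cabinet's +x of) the hinge line; the roof covers all from there to the clear back wall.
- flap (a joint): Angle of the cabinet's bottom-hinged front flap: 0 = shut, leaning 20 deg back from vertical; grows as its top swings towards the robot (about the cabinet's own -y); 1.92 = fully down, flat, level with the cabinet floor. May start slightly ajar. Stiff hinge (about 0.45 N m): it stays wherever it is left.
- flap_hinge (a point): Middle of the flap's hinge line, 50 mm above the bench. The flap is 272 wide, 145 mm long from the hinge and 8 mm thick; its inner face passes through the hinge line.
- flap_bar (a point): Middle of the flap's round steel pull bar, 12 mm diameter, 130 mm long, parallel to the hinge, on a 10 mm thick arm at each end, 40 mm beyond the flap's free edge (34 mm open gap). Its axis lies 185 mm from the hinge along the flap, in the flap's mid plane (4 mm towards its outer face from the hinge line): 222 mm above the bench when shut, 46 mm when down.
- bay_left (a point): Point on the cabinet floor in the left bay (cabinet y +66 mm), 72 mm behind the hinge line; the back wall is 162 mm behind the hinge line. The empty bay is lined with a thin black rubber mat.
- bay_right (a point): The same in the right bay (cabinet y -66 mm).
- contactor: The loose contactor on the bench, to be put away: grey stepped plastic block, 90 (own x) x 50 (y) x 65 mm (z) high, same shape either way round; lower step 90 x 50 x 38 mm, upper step 58 x 50 x 27 mm in the middle, sides (y) flush over the full height; brass screws on the lower step. About 0.4 kg. Origin: centre of its underside; z up.
- stock_plug: Round grey plug with a black collar standing in one of the two bays (either one, centre about 80 mm behind the hinge line), 60 mm diameter, narrower at the top, 85 mm high. Origin: centre of its underside. Not to be moved.
- carton: Closed cardboard carton with a paper band on the bench, 110 (x) x 80 (y) x 60 mm. Origin: centre of its underside. Not to be moved.
- screwdriver: Screwdriver lying on the bench, 190 mm long along its own x. Not to be moved.
There are look-alikes about, which are no part of the job. What is shaped like the contactor but blue or purple is not meant.

How it is judged (in metres and radians):
On the way, in this order (a step that is already met when the one before it is completed fails the run):
1. the flap is pulled right down (joint above 1.7 rad) (value of joint flap above 1.7 rad), for 0.2 s.
2. with the flap down, the contactor stands upright on the cabinet floor in the empty bay and is let go (x of contactor in the frame of cabinet between 0.035 and 0.13 m and z of contactor in the frame of cabinet between 0.044 and 0.056 m and angle between contactor's own z axis and vertical below 0.12 rad and ((y of contactor in the frame of cabinet above 0.03 m and y of stock_plug in the frame of cabinet below -0.03 m) or (y of stock_plug in the frame of cabinet above 0.03 m and y of contactor in the frame of cabinet below -0.03 m)) and value of joint flap above 1.4 rad and contact force between contactor and the fingers below 0.1 N and linear speed of contactor below 0.02 m/s), for 0.2 s.
At the end, for the whole second after the job is handed in: Flap shut (joint below 0.05 rad); contactor at rest on the cabinet floor, upright within 0.12 rad, its centre 35 to 130 mm behind the hinge line, in the bay without the plug (contactor and plug each over 30 mm from the cabinet middle, on opposite sides) (value of joint flap below 0.05 rad and x of contactor in the frame of cabinet between 0.035 and 0.13 m and z of contactor in the frame of cabinet between 0.044 and 0.056 m and angle between contactor's own z axis and vertical below 0.12 rad and ((y of contactor in the frame of cabinet above 0.03 m and y of stock_plug in the frame of cabinet below -0.03 m) or (y of stock_plug in the frame of cabinet above 0.03 m and y of contactor in the frame of cabinet below -0.03 m)) and linear speed of contactor below 0.02 m/s); the robot touches nothing.
It fails at once if the plug is shifted by more than 30 mm (distance of stock_plug from where it was at the start of the episode above 0.03 m).
It fails at once if the carton is shifted by more than 30 mm (distance of carton from where it was at the start of the episode above 0.03 m).
It fails at once if the screwdriver is shifted by more than 30 mm (distance of screwdriver from where it was at the start of the episode above 0.03 m).
It also fails if it takes over 72 s, if anything falls off the work surface, if the arm or the gripper's body presses on something with over 40 N, if the wrist force passes 120 N, or if a joint passes its speed limit or range.

## Working session

There is one attempt and no reset: what is moved stays moved. The work goes in short steps, each a Python script; the robot and the scene stay as the last script left them, time stands still between calls to the robot, and variables do not carry over. Pictures are saved under pics/ and viewed, at most 10 in all, crops included, and the job is handed in when it is done.

```bash
ls; mkdir -p pics
python3 - <<'E'
from plant import ctrl,sensors,optics
import cv2,numpy as np
for n in("scene","top"):
    im,d=optics.grab_frame(n); cv2.imwrite(f"pics/{n}0.png",im[...,::-1]); np.savez(f"{n}0.npz",im=im,d=d)
    p=optics.camera_params(n); print(n,{k:np.round(v,3).tolist() for k,v in p.items()},(d>0).mean())
p=optics.camera_params("wrist");print({k:np.round(v,3).tolist() for k,v in p.items()})
print(sensors.read_state()["t"],ctrl.tcp_to_tips)
E
```

```text
pics
scene {'mtx': [[405.886, 0.0, 276.828], [0.0, 405.886, 206.043], [0.0, 0.0, 1.0]], 'k1': -0.114, 'R': [[-0.942, -0.337, 0.001], [-0.318, 0.887, -0.334], [0.111, -0.315, -0.943]], 't': [490.703, 277.184, 1065.08]} 0.9959481292517007
top {'mtx': [[490.313, 0.0, 278.336], [0.0, 490.313, 221.234], [0.0, 0.0, 1.0]], 'k1': -0.079, 'R': [[-0.02, -0.999, -0.025], [-0.988, 0.024, -0.151], [0.152, 0.022, -0.988]], 't': [-16.828, 585.747, 1350.035]} 0.9959821428571428
{'mtx': [[374.835, 0.0, 284.607], [0.0, 374.835, 205.561], [0.0, 0.0, 1.0]], 'k1': -0.013, 'T_tool_cam': [[-0.002, -0.964, -0.266, 69.112], [1.0, -0.002, -0.001, -1.173], [0.0, -0.266, 0.964, -117.924], [0.0, 0.0, 0.0, 1.0]]}
0.1 25.0
```

View pics/scene0.png

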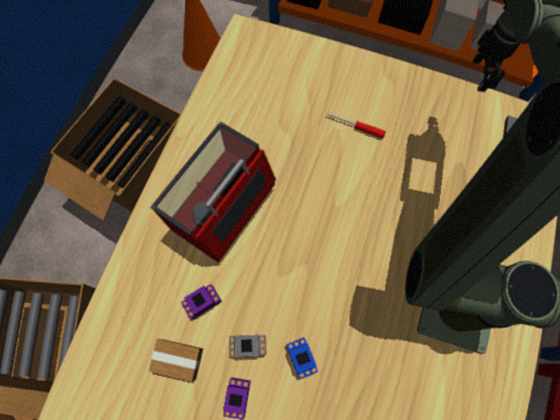

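View pics/top0.png

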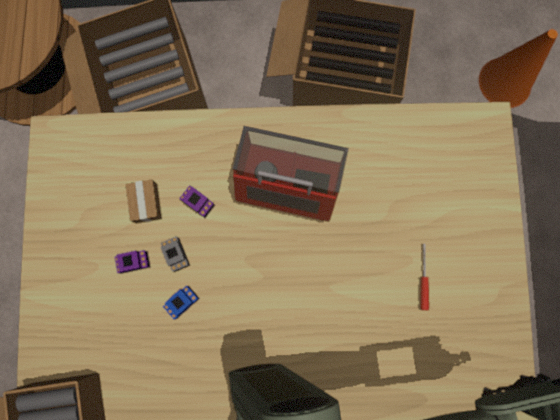

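The grey contactor is at top (175,253) / scene (247,346). Its look-alikes are purple at top (197,201) and (131,261) and blue at (180,302). The plug is in the left bay, at top (265,168), and the black mat is in the right bay, near (312,180). The screwdriver is at (425,285). The grey one fits the description, and I'll check it with the wrist camera.

```bash
cat > h.py <<'E'
import numpy as np,cv2
from plant import ctrl,sensors,optics
def cam(n,st=None):
    p=optics.camera_params(n); K=p["mtx"];k1=p["k1"]
    if n=="wrist":
        st=st or sensors.read_state(); T=np.array(p["T_tool_cam"])
        Rw=np.array(st["eef_rot"])@T[:3,:3]; c=np.array(st["eef_rot"])@T[:3,3]+np.array(st["eef_pos"])
    else: Rw=np.array(p["R"]).T; c=-Rw@np.array(p["t"])
    return dict(K=np.array(K),k1=k1,Rw=Rw,c=c)
def rays(C,uv):
    D=np.array([C["k1"],0,0,0,0.])
    n=cv2.undistortPoints(np.array(uv,float).reshape(-1,1,2),C["K"],D)[:,0]
    return np.c_[n,np.ones(len(n))]@C["Rw"].T
def plane(C,uv,z):
    r=rays(C,uv); return C["c"]+r*((z-C["c"][2])/r[:,2])[:,None]
def tri(Cs,uvs):
    A=np.zeros((3,3));b=np.zeros(3);L=[]
    for C,uv in zip(Cs,uvs):
        d=rays(C,[uv])[0];d/=np.linalg.norm(d);P=np.eye(3)-np.outer(d,d);A+=P;b+=P@C["c"];L.append((P,C["c"]))
    X=np.linalg.solve(A,b); return X,max(np.linalg.norm(P@(X-c)) for P,c in L)
def proj(C,X):
    q=(np.atleast_2d(X)-C["c"])@C["Rw"]
    return cv2.projectPoints(q,np.zeros(3),np.zeros(3),C["K"],np.array([C["k1"],0,0,0,0.]))[0][:,0]
def snap(n,f):
    st=sensors.read_state();im,d=optics.grab_frame(n);cv2.imwrite(f"pics/{f}.png",im[...,::-1]);C=cam(n,st);np.savez(f+".npz",im=im,d=d,**C);return im,d,C
def load(f): return dict(np.load(f+".npz"))
def down(yaw):  # tool z down, closing line (tool y) at angle yaw in world
    y=np.array([np.cos(yaw),np.sin(yaw),0]);z=np.array([0,0,-1.]);return np.c_[np.cross(y,z),y,z]
E
python3 - <<'E'
from h import *
T=cam("top")
for n,uv,z in[("cont",(175,253),50),("purp",(197,201),50),("blue",(180,302),50),("purp2",(131,261),50),("carton",(142,201),60),("barL",(259,176),220),("barR",(312,187),220),("frontL",(234,199),0),("frontR",(330,219),0),("sd",(425,285),10)]:
    print(n,plane(T,[uv],z)[0].round())
S=cam("scene")
print(tri([T,S],[(259,176),(198,212)]),tri([T,S],[(312,187),(243,166)]))
print(np.round(sensors.read_state()["eef_rot"],2).tolist())
E
```

```text
cont [501. 264.  50.]
purp [649. 202.  50.]
blue [363. 249.  50.]
purp2 [480. 391.  50.]
carton [651. 360.  60.]
barL [675.  13. 220.]
barR [ 643. -120.  220.]
frontL [662. 101.   0.]
frontR [ 595. -181.    0.]
sd [ 396. -445.   10.]
(array([704.82458762,  19.11256357, 156.79037408]), np.float64(13.983318181743272)) (array([ 652.78957559, -121.70419894,  181.65175465]), np.float64(1.2048421788574504))
[[0.96, 0.27, -0.0], [0.27, -0.96, 0.0], [0.0, -0.0, -1.0]]
```

```bash
cat > look.py <<'E'
from h import *
def lookdown(f,aim,h,xdir):  # tool x along heading xdir; camera axis hits aim
    x=np.array([np.cos(xdir),np.sin(xdir),0]);z=np.array([0,0,-1.]);R=np.c_[x,np.cross(z,x),z]
    T=np.array(optics.camera_params("wrist")["T_tool_cam"])
    d=R@T[:3,2];o=R@T[:3,3];aim=np.array(aim,float)
    s=h/-d[2]; p=aim-d*s-o
    ctrl.move_ptp(p.tolist(),R.tolist()); return snap("wrist",f)
E
python3 - <<'E'
from look import *
for f,aim,h,a in[("cabA",(650,-60,150),330,np.pi-.23),("cabB",(650,-60,150),330,-2.1),("conA",(500,264,50),300,np.pi+.4),("conB",(500,264,50),300,np.pi-.9)]:
    try: lookdown(f,aim,h,a);print(f,np.round(sensors.read_state()["eef_pos"]),sensors.read_state()["t"])
    except ctrl.MotionError as e: print(f,e)
ims=[cv2.imread(f"pics/{f}.png") for f in("cabA","cabB","conA","conB")]
m=np.vstack([np.hstack(ims[:2]),np.hstack(ims[2:])]);cv2.imwrite("pics/m1.png",cv2.resize(m,(800,600),interpolation=cv2.INTER_AREA))
E
```

```text
cabA [629. -55. 362.] 2.625
cabB the arm cannot take that pose within its joint ranges
conA [487. 255. 233.] 4.0417
conB [489. 277. 232.] 5.3[ WARN:0@5.201] global loadsave.cpp:275 findDecoder imread_('pics/cabB.png'): can't open/read file: check file path/integrity
Traceback (most recent call last):
ValueError: all the input arrays must have same number of dimensions, but the array at index 0 has 3 dimension(s) and the array at index 1 has 1 dimension(s)
```

Run:
```python
from look import *
for aim,h,a in[((600,-60,150),330,np.pi-.23),((600,-60,150),300,np.pi)]:
    try: lookdown("cabB",aim,h,a);print(np.round(sensors.read_state()["eef_pos"]),sensors.read_state()["t"]);break
    except ctrl.MotionError as e: print(e)
ims=[cv2.imread(f"pics/{f}.png") for f in("cabA","cabB","conA","conB")]
m=np.vstack([np.hstack(ims[:2]),np.hstack(ims[2:])]);cv2.imwrite("pics/m1.png",cv2.resize(m,(800,600),interpolation=cv2.INTER_AREA))
```

```text
[577. -56. 361.] 6.7333
```

View pics/m1.png

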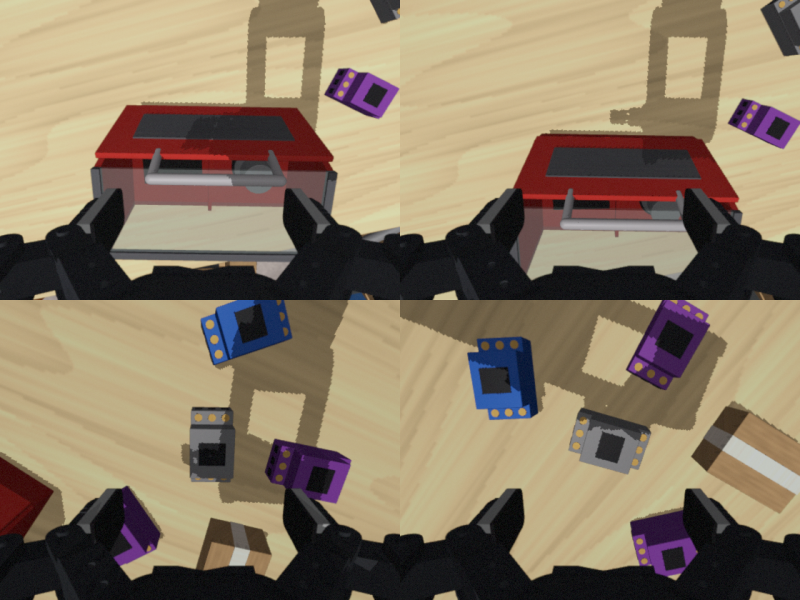

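Top row: the flap is shut, with the bar ends in cabA at about (206,254) and (399,256), and in cabB at about (225,315) and (406,319). Bottom row: the grey contactor with brass screws and a black label stands clear at conA about (295,202) and conB about (290,195) full-size. Blue and purple blocks surround it, so the choice is confirmed.

Run:
```python
from h import *
lab=[];scr=[];Cs=[];out=[]
for f,(u,v) in(("conA",(295,205)),("conB",(290,195))):
    C=load(f);im=C["im"];hsv=cv2.cvtColor(im,cv2.COLOR_RGB2HSV)
    g=((hsv[...,1]<60)&(hsv[...,2]<190)).astype(np.uint8);g[:, :]=g
    g=cv2.morphologyEx(g,cv2.MORPH_OPEN,np.ones((3,3)))
    n,L,st,ce=cv2.connectedComponentsWithStats(g)
    i=L[v,u] or L[v-20,u]; print(f,i,st[i],ce[i])
    cs,_=cv2.findContours((L==i).astype(np.uint8),cv2.RETR_EXTERNAL,cv2.CHAIN_APPROX_NONE)
    hull=cv2.convexHull(max(cs,key=cv2.contourArea)); m=np.zeros(g.shape,np.uint8);cv2.fillConvexPoly(m,hull,1)
    inn=cv2.erode(m,np.ones((5,5)))>0
    blk=(inn&(hsv[...,2]<45)).astype(np.uint8)
    bn,bL,bs,bc=cv2.connectedComponentsWithStats(blk);print("label",[(s[4],c.round(1)) for s,c in zip(bs[1:],bc[1:]) if s[4]>60])
    br=((m>0)&(hsv[...,1]>95)).astype(np.uint8)
    bn,bL,bs,bc=cv2.connectedComponentsWithStats(br);print("brass",[(s[4],c.round(1)) for s,c in zip(bs[1:],bc[1:]) if s[4]>20])
    dd=C["d"][m>0]; print("depth",np.percentile(dd,[2,50,98]), cv2.minAreaRect(hull))
    x,y,w,h=cv2.boundingRect(hull);c=im[y-25:y+h+25,x-25:x+w+25];out.append(cv2.resize(c,(400,400)))
for f,(u,v) in(("cabA",(295,265)),("cabB",(290,320))):
    C=load(f);out.append(cv2.resize(C["im"][120:400,130:520],(400,290)))
M=np.vstack([np.hstack(out[:2])[:300*1+100:],np.hstack(out[2:])]);cv2.imwrite("pics/m2.png",cv2.resize(M[...,::-1],(800,600)))
```

```text
conA 11 [ 266  150   63  105 5076] [296.05831363 201.84416864]
label [(np.int32(1165), array([296.6, 216.2]))]
brass [(np.int32(90), array([277.3, 164.3])), (np.int32(88), array([296.3, 164.4])), (np.int32(88), array([315.4, 164.6])), (np.int32(21), array([309.4, 207.8])), (np.int32(75), array([295.5, 224.4]))]
depth [290.94140503 300.8684082  336.90485229] ((297.0, 202.0), (104.0, 62.0), 90.0)
conB 8 [ 236  152  115   92 6620] [292.42643505 197.75981873]
label [(np.int32(115), array([281.4, 165. ])), (np.int32(151), array([318.9, 175.6])), (np.int32(927), array([294.3, 207. ]))]
brass [(np.int32(89), array([256. , 168.3])), (np.int32(84), array([251. , 186.2])), (np.int32(81), array([340.2, 192.5])), (np.int32(83), array([246.3, 203.7])), (np.int32(71), array([334.4, 209.7])), (np.int32(71), array([328.6, 226.6]))]
depth [288.7424469  299.01612854 365.23126221] ((292.1806335449219, 199.1883544921875), (105.48857879638672, 72.65535736083984), 16.059988021850586)
```

View pics/m2.png

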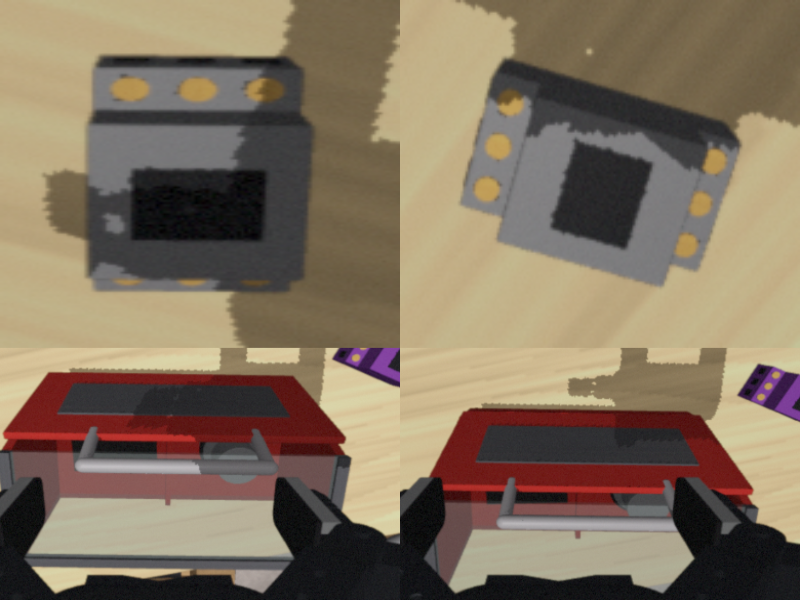

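The close crop confirms a grey contactor with brass screws and a black label in both views. In the cabinet, the bar ends and flap corners can be measured.

Run:
```python
from h import *
A,B=load("conA"),load("conB")
print("label",tri([A,B],[(296.6,216.2),(294.3,207)]))
for k in range(3):
  print([plane(B,[p],38)[0].round(1).tolist() for p in[[(256,168.3),(251,186.2),(246.3,203.7)][k],[(340.2,192.5),(334.4,209.7),(328.6,226.6)][k]]])
print("Ascrews38",plane(A,[(277.3,164.3),(296.3,164.4),(315.4,164.6)],38).round(1).tolist())
sb=[(256,168.3),(251,186.2),(246.3,203.7)],[(340.2,192.5),(334.4,209.7),(328.6,226.6)]
for s in sb:
  for o in(1,-1): print([ (lambda r:(r[0].round(1).tolist(),round(r[1],1)))(tri([A,B],[a,b])) for a,b in zip([(277.3,164.3),(296.3,164.4),(315.4,164.6)],s[::o])])
A,B=load("cabA"),load("cabB")
# refine with local pixel detection: bar light-gray mask, red mask corners
for n,C,y0 in(("A",A,235),("B",B,295)):
    hsv=cv2.cvtColor(C["im"],cv2.COLOR_RGB2HSV)
    red=((hsv[...,1]>150)&((hsv[...,0]<8)|(hsv[...,0]>172))).astype(np.uint8)
    red=cv2.morphologyEx(red,cv2.MORPH_CLOSE,np.ones((9,9)))
    k,L,st,ce=cv2.connectedComponentsWithStats(red);i=1+st[1:,4].argmax();ys,xs=np.where(L==i)
    print(n,st[i],"corners",[(xs[j],ys[j]) for j in((xs+ys).argmin(),(ys-xs).argmin(),(xs-.0*ys).argmin(),xs.argmax())])
    bar=((hsv[...,1]<40)&(hsv[...,2]>85)).astype(np.uint8);bar[:y0]=0;bar[y0+45:]=0
    k,L,st,ce=cv2.connectedComponentsWithStats(bar)
    for s,c in zip(st[1:],ce[1:]):
        if s[4]>150: print("bar?",s,c.round(1))
for n,a,b in(("barL",(204,251),(226.5,314.5)),("flapTopL",(135,222),(159,278)),("flapTopR",(466,222),(473,278)),("botL",(179,149),(198,190)),("botR",(416.6,151),(420.5,189))):
    X,e=tri([A,B],[a,b]);print(n,X.round(1),round(e,1), C["d"][int(b[1])+2,int(b[0])+(2 if n[-1]=="L" else -2)])
```

```text
label (array([503.70079019, 273.43839031,  65.74499832]), np.float64(0.2250536128826135))
[[462.9, 274.1, 38.0], [532.1, 302.2, 38.0]]
[[468.9, 259.2, 38.0], [538.2, 287.4, 38.0]]
[[475.0, 244.4, 38.0], [544.2, 272.5, 38.0]]
Ascrews38 [[475.4, 244.7, 38.0], [469.3, 259.4, 38.0], [463.2, 274.3, 38.0]]
[([477.6, 253.6, -44.4], np.float64(12.0)), ([469.0, 259.4, 38.9], np.float64(0.2)), ([462.1, 264.3, 106.7], np.float64(7.1))]
[([475.0, 244.7, 39.2], np.float64(0.1)), ([469.0, 259.4, 38.9], np.float64(0.2)), ([463.0, 274.2, 38.7], np.float64(0.1))]
[([517.3, 272.3, -26.8], np.float64(39.6)), ([494.0, 275.2, 81.3], np.float64(36.0)), ([480.3, 277.0, 144.7], np.float64(34.2))]
[([499.7, 262.2, 79.4], np.float64(36.0)), ([494.0, 275.2, 81.3], np.float64(36.0)), ([488.4, 287.9, 83.6], np.float64(36.0))]
A [  133   147   333    92 16517] corners [(np.int64(177), np.int64(148)), (np.int64(415), np.int64(152)), (np.int64(133), np.int64(214)), (np.int64(465), np.int64(218))]
bar? [ 201  235  200   36 3954] [303.3 250.7]
bar? [127 237  14  42 426] [133.7 256.2]
bar? [456 252  15  28 291] [462.7 265.9]
B [  159   188   315   106 17189] corners [(np.int64(192), np.int64(191)), (np.int64(421), np.int64(195)), (np.int64(159), np.int64(262)), (np.int64(473), np.int64(276))]
bar? [ 224  295  177   45 3455] [308.1 318.5]
bar? [346 295  50  13 519] [371.5 300.3]
bar? [198 323  42  11 161] [217.4 326.9]
barL [ 649.3 -115.5  234.9] 0.4 275.9126
flapTopL [ 627.1 -175.6  192. ] 1.1 130.12744
flapTopR [692.6  86.8 184. ] 0.1 316.32037
botL [ 586.3 -163.6   50.9] 3.1 433.3992
botR [665.4 116.5 -16.8] 1.3 492.65466
```

Run:
```python
from h import *
for n in"AB":
    C=load("cab"+n);hsv=cv2.cvtColor(C["im"],cv2.COLOR_RGB2HSV)
    red=((hsv[...,1]>150)&((hsv[...,0]<8)|(hsv[...,0]>172)))
    k,L,st,ce=cv2.connectedComponentsWithStats(cv2.morphologyEx(red.astype(np.uint8),cv2.MORPH_CLOSE,np.ones((9,9))))
    i=1+st[1:,4].argmax();ys,xs=np.where((L==i)&(C["d"]>0))
    r=rays(C,np.c_[xs,ys]);P=C["c"]+r*C["d"][ys,xs][:,None]
    ok=(P[:,2]>70)&(P[:,2]<175);
    for _ in range(6):
        c=P[ok].mean(0);nrm=np.linalg.svd(P[ok]-c,full_matrices=0)[2][2];nrm*=-np.sign(nrm[0]);e=(P-c)@nrm;ok=(abs(e)<3)&(P[:,2]>65)&(P[:,2]<180)
    Q=P[(abs(e)<4)];yaw=np.arctan2(-nrm[1],-nrm[0]);lean=np.arcsin(nrm[2]);ex=np.array([np.cos(yaw),np.sin(yaw),0]);ey=np.array([-ex[1],ex[0],0])
    # hinge: outer face point at z = 50+8 sin(lean), minus 8*normal
    h=c@ex-(c[2]-50-8*np.sin(lean))*np.tan(lean)+8*np.cos(lean)
    print(n,"yaw",np.degrees(yaw),"lean",np.degrees(lean),"n",ok.sum(),"rms",e[ok].std(),"hinge ex",h,"z range",np.percentile(Q[:,2],[.2,99.8]))
    for z0 in range(60,190,20):
        q=Q[abs(Q[:,2]-z0)<8]@ey; print(z0,np.percentile(q,[.3,99.7]).round(1),end=' ')
    # bar points
    bar=((hsv[...,1]<40)&(hsv[...,2]>85));y0=235 if n=="A" else 300
    ys,xs=np.where(bar);P=C["c"]+rays(C,np.c_[xs,ys])*C["d"][ys,xs][:,None]
    P=P[(P[:,2]>205)&(P[:,2]<245)&(abs(P@ex-h-60)<40)];q=P@ey
    print("\nbar",len(P),"y",np.percentile(q,[.5,99.5]).round(1),"ztop",np.percentile(P[:,2],[50,90,99]).round(1),"x-h",np.percentile(P@ex-h,[2,50,98]).round(1))
    for z in(222,225):
        pts=[(202,250),(400,256)] if n=="A" else [(225,314),(406,319)]
        W=plane(C,pts,z);print(z,"ray bar x-h",(W@ex-h).round(1),"y",(W@ey).round(1))
```

```text
<stdin>:10: RuntimeWarning: Mean of empty slice.
  ret = um.true_divide(
Traceback (most recent call last):
IndexError: index 2 is out of bounds for axis 0 with size 0
```

Run:
```python
from h import *
C=load("cabA");print(C["c"],C["Rw"].round(2).tolist())
for u,v in[(300,160),(300,175),(300,215),(200,160),(160,212),(440,212),(300,254),(500,60)]:
    d=C["d"][v,u];print((u,v),d,(C["c"]+rays(C,[(u,v)])[0]*d).round(1))
```

```text
[564.39621933 -37.60085723 479.78836718] [[0.23, 0.94, 0.26], [0.97, -0.22, -0.06], [-0.0, 0.27, -0.96]]
(300, 160) 395.7481 [625.7 -35.5  85.5]
(300, 175) 360.38675 [633.7 -38.9 124.6]
(300, 215) 302.0788 [652.7 -45.9 190.7]
(200, 160) 390.07898 [ 600.7 -136.8   91.2]
(160, 212) 302.44388 [ 624.4 -155.4  189.7]
(440, 212) 310.16095 [679.6  67.4 182.3]
(300, 254) 262.13263 [666.6 -50.9 236.2]
(500, 60) 449.2854 [ 5.764e+02  2.265e+02 -1.000e-01]
```

Run:
```python
from h import *
for n in"AB":
    C=load("cab"+n);hsv=cv2.cvtColor(C["im"],cv2.COLOR_RGB2HSV)
    red=((hsv[...,1]>150)&((hsv[...,0]<8)|(hsv[...,0]>172)))
    k,L,st,ce=cv2.connectedComponentsWithStats(cv2.morphologyEx(red.astype(np.uint8),cv2.MORPH_CLOSE,np.ones((9,9))))
    i=1+st[1:,4].argmax();ys,xs=np.where((L==i)&(C["d"]>0))
    r=rays(C,np.c_[xs,ys]);P=C["c"]+r*C["d"][ys,xs][:,None]
    ok=(P[:,2]>70)&(P[:,2]<175);print(ok.sum(),len(P),np.percentile(P,[5,50,95],axis=0).round())
    for th in(20,10,6,4,3,3):
        c=P[ok].mean(0);nrm=np.linalg.svd(P[ok]-c,full_matrices=False)[2][2];nrm*=-np.sign(nrm[0]);e=(P-c)@nrm;ok=(abs(e)<th)&(P[:,2]>65)&(P[:,2]<180)
    Q=P[(abs(e)<4)];yaw=np.arctan2(-nrm[1],-nrm[0]);lean=np.arcsin(nrm[2]);ex=np.array([np.cos(yaw),np.sin(yaw),0]);ey=np.array([-ex[1],ex[0],0])
    h=c@ex-(c[2]-50-8*np.sin(lean))*np.tan(lean)+8*np.cos(lean)
    print(n,"yaw",np.degrees(yaw),"lean",np.degrees(lean),"n",ok.sum(),"rms",e[ok].std(),"hinge ex",h,"z range",np.percentile(Q[:,2],[.2,99.8]))
    for z0 in range(60,190,20):
        q=Q[abs(Q[:,2]-z0)<8]@ey; 
        if len(q):print(z0,np.percentile(q,[.3,99.7]).round(1),end=' ')
    bar=((hsv[...,1]<40)&(hsv[...,2]>85));ys,xs=np.where(bar);P=C["c"]+rays(C,np.c_[xs,ys])*C["d"][ys,xs][:,None]
    P=P[(P[:,2]>215)&(P[:,2]<245)&(abs(P@ex-h-50)<50)];q=P@ey
    print("\nbar",len(P),"y",np.percentile(q,[.5,99.5]).round(1),"ztop",np.percentile(P[:,2],[50,90,99]).round(1),"x-h",np.percentile(P@ex-h,[2,50,98]).round(1))
```

```text
8041 16453 [[ 601. -174.   52.]
 [ 649.  -45.  165.]
 [ 713.   79.  192.]]
A yaw -14.355811443479412 lean 15.492171356325018 n 8457 rms 0.3780137389570631 hinge ex 613.2731031606904 z range [ 55.71812009 193.01047502]
60 [-15.2 250.4] 80 [-15.4 251.1] 100 [-15.9 251.4] 120 [-16.  251.3] 140 [-16.1 251.1] 160 [-15.7 250.5] 180 [-15.7 250.1] 
bar 3205 y [ 48.5 185.6] ztop [234.6 236.  236.9] x-h [39.  43.4 50. ]
8608 17131 [[ 598. -166.   50.]
 [ 643.  -51.  161.]
 [ 703.   79.  191.]]
B yaw -14.356904501950176 lean 15.512784027875439 n 9862 rms 0.45432695043234494 hinge ex 613.2890046556766 z range [ 54.15715475 192.77415716]
60 [-15.3 250.4] 80 [-16.2 250.2] 100 [-16.3 250.9] 120 [-16.5 250.8] 140 [-16.5 251.4] 160 [-16.4 250.8] 180 [-15.5 250.6] 
bar 2709 y [ 48.3 176.4] ztop [234.6 236.  236.7] x-h [38.7 43.  49.9]
```

Contactor: centre (503.5, 273.4), yaw 22.2°, heights 65/39 confirmed by triangulation. Cabinet: yaw −14.36°, hinge at about (623, −38.5), flap ajar about 0.08 rad, bar axis near z 229. The plug is on the left (+y), so the right bay is the target. Next I open the flap.

```bash
cat > cab.py <<'E'
from look import *
YAW=np.radians(-14.357);EX=np.array([np.cos(YAW),np.sin(YAW),0]);EY=np.array([-EX[1],EX[0],0]);EZ=np.array([0,0,1.])
O=613.3*EX+117.2*EY
def W(x,y,z): return O+x*EX+y*EY+z*EZ          # cabinet -> world
RB=np.c_[EY,np.cross(-EZ,EY),-EZ]               # tool down, closing along cabinet x
def bar(f):                                     # bar axis at flap angle f
    l=np.radians(20)-f;return W(185*np.sin(l)-4*np.cos(l),0,50+185*np.cos(l)+4*np.sin(l))
def tcp(p,R=RB): return (np.array(p)-6*R[:,2]).tolist()
def S(): 
    s=sensors.read_state();print("t %.1f"%s["t"],"pos",np.round(s["eef_pos"],1),"F",np.round(s["force"],1),"grip",round(s["grip_width"],1),round(s["grasp_force"],1))
E
python3 - <<'E'
from cab import *
print(O,bar(.078))
ctrl.gripper_to(50,40)
ctrl.move_ptp(tcp(bar(.078)+60*EZ),RB.tolist())
print(ctrl.move_l(tcp(bar(.078)),vel=120,threshold=15));S()
ctrl.gripper_to(0,40);S()
for f in np.linspace(.078,1.9,13)[1:]:
    ctrl.move_l(tcp(bar(f)),vel=110)
    s=sensors.read_state();print(round(f,2),np.round(s["force"],1),round(s["grip_width"],1))
S()
E
```

```text
[623.20760384 -38.53586015   0.        ] [667.46233481 -49.8631483  229.31595392]
False
t 9.3 pos [667.8 -49.9 235.9] F [ 0.4 -0.2 -0. ] grip 50.2 0.0
t 9.7 pos [667.8 -49.9 236.5] F [-1.2  0.4  3.7] grip 10.3 39.0
0.23 [-0.8  0.5  7.8] 10.4
0.38 [-1.7 -0.2  9.1] 10.6
0.53 [-2.8 -0.1  9.5] 10.6
0.69 [-4.4 -0.4  6.8] 10.6
0.84 [-4.9 -0.8  3.7] 10.6
0.99 [-1.4 -0.8 -2.6] 10.4
1.14 [ 0.1 -3.2 -4.2] 10.2
1.29 [ 1.1 -2.7 -5.8] 10.4
1.44 [ 0.5 -2.7 -4.1] 10.3
1.6 [-1.  -3.2 -2.8] 10.3
1.75 [-1.4 -2.  -3.2] 10.6
1.9 [-3.  -1.2 -4.2] 10.6
t 14.6 pos [443.3   7.6  55.6] F [-3.  -1.2 -4.2] grip 10.6 44.9
```

```bash
cat >> cab.py <<'E'
def RT(psi,al):
    h=np.array([np.cos(psi),np.sin(psi),0]);z=np.sin(al)*h-np.cos(al)*EZ;x=np.cos(al)*h+np.sin(al)*EZ
    return np.c_[x,np.cross(z,x),z]
def RV(psi):  # tool down, tool x along heading psi
    return RT(psi,0)
E
python3 - <<'E'
from cab import *
ctrl.gripper_to(28);S()
ctrl.move_l((np.array(sensors.read_state()["eef_pos"])+[0,0,130]).tolist(),vel=200)
im,d,C=lookdown("cabopen",W(10,0,50),390,YAW+np.pi)
S()
f=lambda p,R:(lambda q:None if q is None else np.round(q,2).tolist())(ctrl.solve_ik(p,R.tolist()))
for psi in(np.radians(22.2),np.radians(202.2)): print("pick",f(tcp((503.5,273.4,45)),RV(psi)))
for a in(50,55,60):
    R=RT(YAW,np.radians(a))
    for x in(-90,75): print(a,"place",x,f(tcp(W(x-8,-66,50+45),R),R))
    for P in((450,-270),(500,-250),(430,-250)):
        for psi in(YAW,np.radians(-30)):
            R=RT(psi,np.radians(a));h=np.array([np.cos(psi),np.sin(psi),0])
            print(a,P,round(psi,2),f(tcp(np.r_[P,45]-8*h,R),R))
E
```

```text
t 14.9 pos [445.5   7.3  56.8] F [-0.1  0.5 -0.8] grip 28.3 0.0
t 17.2 pos [594.8 -32.1 320.8] F [0.2 0.1 0.2] grip 27.9 0.0
pick [0.35, 0.45, 1.69, -0.0, 1.0, 1.53]
pick [0.35, 0.45, 1.69, -0.0, 1.0, -1.61]
50 place -90 [-0.37, 0.09, 2.38, 2.69, 0.22, -1.21]
50 place 75 [-0.33, 0.37, 2.0, 2.56, 0.11, -1.05]
50 (450, -270) -0.25 [-1.05, 0.3, 2.34, 1.85, 0.61, -0.91]
50 (450, -270) -0.52 [-0.86, 0.27, 2.38, 2.5, 0.43, -1.19]
50 (500, -250) -0.25 [-0.88, 0.33, 2.28, 2.0, 0.52, -0.92]
50 (500, -250) -0.52 [-0.69, 0.32, 2.3, 2.78, 0.36, -1.33]
50 (430, -250) -0.25 [-1.07, 0.26, 2.4, 1.86, 0.63, -0.95]
50 (430, -250) -0.52 [-0.86, 0.24, 2.44, 2.52, 0.46, -1.22]
55 place -90 [-0.38, 0.14, 2.41, 2.85, 0.38, -1.38]
55 place 75 [-0.33, 0.39, 2.03, 2.87, 0.25, -1.35]
55 (450, -270) -0.25 [-1.09, 0.36, 2.36, 1.98, 0.72, -1.09]
55 (450, -270) -0.52 [-0.88, 0.34, 2.4, 2.61, 0.59, -1.33]
55 (500, -250) -0.25 [-0.91, 0.38, 2.3, 2.15, 0.64, -1.1]
55 (500, -250) -0.52 [-0.7, 0.37, 2.32, 2.85, 0.52, -1.42]
55 (430, -250) -0.25 [-1.12, 0.33, 2.42, 1.98, 0.75, -1.13]
55 (430, -250) -0.52 None
60 place -90 [-0.39, 0.21, 2.44, 2.92, 0.56, -1.45]
60 place 75 [-0.33, 0.43, 2.06, 2.95, 0.4, -1.44]
60 (450, -270) -0.25 [-1.13, 0.43, 2.37, 2.06, 0.86, -1.23]
60 (450, -270) -0.52 [-0.9, 0.42, 2.42, 2.67, 0.77, -1.41]
60 (500, -250) -0.25 [-0.94, 0.45, 2.32, 2.25, 0.78, -1.23]
60 (500, -250) -0.52 [-0.71, 0.44, 2.34, 2.89, 0.7, -1.47]
60 (430, -250) -0.25 [-1.16, 0.42, 2.43, 2.06, 0.89, -1.27]
60 (430, -250) -0.52 None
```

View pics/cabopen.png

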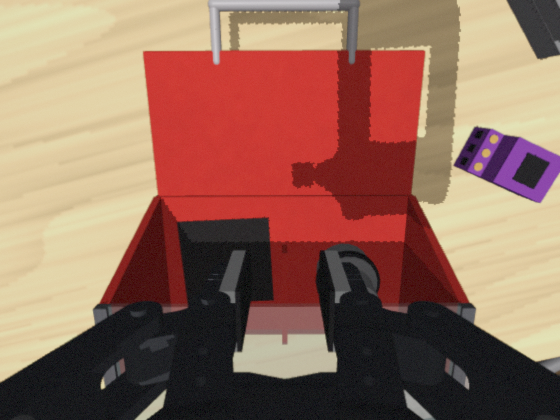

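The flap is flat: hinge line at row 196, black mat in the right bay at (180–272, 218–300), plug in the left bay at about (350,270). Tilted placing at 60° is reachable. The blue block sits behind the contactor where it lies now, so I set the contactor down in a free spot on the right and regrasp it tilted there.

Run:
```python
from cab import *
C=load("cabopen");M=np.c_[EX,EY,EZ]
for n,uv in(("hingeL",(165,196)),("hingeR",(408,196)),("mat",(190,228)),("mat2",(262,228)),("floor",(300,220)),("divtop",(285,248))):
    d=C["d"][uv[1],uv[0]];X=C["c"]+rays(C,[uv])[0]*d;print(n,((X-O)@M).round(1),((plane(C,[uv],50)[0]-O)@M).round(1))
psi=np.radians(22.2);R=RV(psi)
ctrl.gripper_to(75,40)
ctrl.move_ptp(tcp((503.5,273.4,150)),R.tolist())
print(ctrl.move_l(tcp((503.5,273.4,45)),vel=120,threshold=20));S()
ctrl.gripper_to(40,50);S()
ctrl.move_l(tcp((503.5,273.4,200)),vel=200);S()
```

```text
hingeL [   0.6 -127.5   48.3] [   0.2 -127.    50. ]
hingeR [  0.4 132.3  51.7] [  0.8 132.9  50. ]
mat [  35.7 -102.2   51.7] [  36.3 -102.7   50. ]
mat2 [ 36.6 -23.9  49.6] [ 36.5 -23.9  50. ]
floor [27.2 17.6 50.6] [27.4 17.6 50. ]
divtop [54.6  1.2 63.5] [59.9  1.2 50. ]
False
t 21.3 pos [504.3 273.7  51.8] F [-0.8 -0.   0.2] grip 75.0 0.0
t 21.7 pos [504.6 273.7  52.3] F [-0.1 -0.9  4.5] grip 49.1 53.7
t 22.6 pos [502.1 272.9 203.9] F [-0.3 -0.1 -3.8] grip 49.2 53.1
```

Run:
```python
from cab import *
psi=np.radians(-30);R=RV(psi);P=np.array([500,-250,0.])
ctrl.move_ptp(tcp(P+160*EZ),R.tolist())
ctrl.move_l(tcp(P+50*EZ),vel=200)
print(ctrl.move_l(tcp(P+43*EZ),vel=25,threshold=8));S()
ctrl.gripper_to(75);ctrl.move_l(tcp(P+230*EZ),vel=250)
a=np.radians(60);RTT=RT(psi,a);h=np.array([np.cos(psi),np.sin(psi),0])
G=P-8*h+45*EZ
snap("wrist","re1")
ctrl.move_ptp(tcp(G-150*RTT[:,2],RTT),RTT.tolist());S()
snap("wrist","re2")
m=np.hstack([cv2.imread("pics/re1.png"),cv2.imread("pics/re2.png")]);cv2.imwrite("pics/m3.png",cv2.resize(m,(800,300)))
```

```text
True
t 25.5 pos [ 501.9 -251.2   52. ] F [ 0.3 -1.4  4.1] grip 49.4 54.2Traceback (most recent call last):
  File "<stdin>", line 10, in <module>
plant.MotionError: the arm cannot take that pose within its joint ranges
```

Run:
```python
from cab import *
C=load("re1");d=C["d"];ys,xs=np.where(d>0);X=C["c"]+rays(C,np.c_[xs,ys])*d[ys,xs][:,None]
k=(np.hypot(X[:,0]-500,X[:,1]+250)<70)
for lo,hi in((60,70),(34,42)):
    q=X[k&(X[:,2]>lo)&(X[:,2]<hi)][:,:2].astype(np.float32);print(lo,len(q),cv2.minAreaRect(q), np.median(X[k&(X[:,2]>lo)&(X[:,2]<hi)][:,2]) if len(q) else 0)
f=lambda p,R:(lambda q:None if q is None else np.round(q,2).tolist())(ctrl.solve_ik(p,R.tolist()))
for psi in(-30,):
  for al in(55,60):
    R=RT(np.radians(psi),np.radians(al));h=np.r_[np.cos(np.radians(psi)),np.sin(np.radians(psi)),0];G=np.array([500,-250,45])-8*h
    for b in(60,80,100): print(al,"back",b,f(tcp(G-b*R[:,2],R),R))
    for u in(60,90,120,160): print(al,"up",u,f(tcp(G+u*EZ,R),R))
    Rc=RT(YAW,np.radians(al))
    for x,z in((-90,15),(-60,15),(-40,15),(-60,80),(-90,100),(75,0)): print(al,"cab",x,z,f(tcp(W(x-8,-66,95+z),Rc),Rc))
S()
```

```text
60 4624 ((501.1986999511719, -248.11331176757812), (50.13003921508789, 58.034305572509766), 59.87403869628906) 65.50750191778181
34 1600 ((501.1964111328125, -248.10414123535156), (50.02999496459961, 89.44776153564453), 59.93760681152344) 38.45354087465725
55 back 60 [-0.73, 0.18, 2.45, 2.75, 0.46, -1.34]
55 back 80 None
55 back 100 None
55 up 60 [-0.7, 0.16, 2.34, 2.7, 0.34, -1.26]
55 up 90 [-0.7, 0.06, 2.34, 2.54, 0.25, -1.08]
55 up 120 [-0.7, -0.03, 2.33, 2.22, 0.18, -0.75]
55 up 160 [-0.7, -0.14, 2.31, 1.41, 0.14, 0.07]
55 cab -90 15 [-0.38, 0.08, 2.41, 2.8, 0.33, -1.33]
55 cab -60 15 [-0.37, 0.14, 2.34, 2.83, 0.31, -1.34]
55 cab -40 15 [-0.36, 0.17, 2.3, 2.84, 0.3, -1.34]
55 cab -60 80 [-0.37, -0.07, 2.33, 2.25, 0.12, -0.75]
55 cab -90 100 [-0.38, -0.21, 2.39, 1.51, 0.11, -0.01]
55 cab 75 0 [-0.33, 0.39, 2.03, 2.87, 0.25, -1.35]
60 back 60 None
60 back 80 None
60 back 100 None
60 up 60 [-0.71, 0.22, 2.37, 2.81, 0.51, -1.37]
60 up 90 [-0.71, 0.11, 2.37, 2.73, 0.41, -1.28]
60 up 120 [-0.71, 0.0, 2.37, 2.6, 0.31, -1.15]
60 up 160 [-0.71, -0.12, 2.35, 2.25, 0.2, -0.78]
60 cab -90 15 [-0.39, 0.15, 2.44, 2.89, 0.5, -1.42]
60 cab -60 15 [-0.37, 0.19, 2.37, 2.91, 0.48, -1.43]
60 cab -40 15 [-0.37, 0.22, 2.33, 2.92, 0.47, -1.43]
60 cab -60 80 [-0.37, -0.03, 2.37, 2.72, 0.26, -1.22]
60 cab -90 100 [-0.39, -0.18, 2.43, 2.47, 0.19, -0.98]
60 cab 75 0 [-0.33, 0.43, 2.06, 2.95, 0.4, -1.44]
t 26.8 pos [ 498.8 -249.1  233.6] F [-0.7 -0.5 -0.6] grip 75.0 0.0
```

Run:
```python
from cab import *
psi=np.radians(-30);R=RT(psi,np.radians(60));h=np.r_[np.cos(psi),np.sin(psi),0]
G=np.array([501.2,-248.1,45])-8*h
ctrl.move_ptp(tcp(G+130*EZ,R),R.tolist())
print(ctrl.move_l(tcp(G,R),vel=130,threshold=15));S()
ctrl.gripper_to(40,60);S()
ctrl.move_l(tcp(G+110*EZ,R),vel=180);S()
Rc=RT(YAW,np.radians(60));g=lambda x,z:tcp(W(x-8,-66,95+z),Rc)
ctrl.move_ptp(g(-60,80),Rc.tolist());S()
ctrl.move_l(g(-60,12),vel=150);S()
im,d,C=snap("scene","pl0");snap("wrist","pl1")
m=np.hstack([cv2.resize(cv2.imread("pics/pl0.png")[90:290,120:320],(400,400)),cv2.resize(cv2.imread("pics/pl1.png"),(400,400))]);cv2.imwrite("pics/m4.png",m)
```

```text
False
t 30.1 pos [ 490.3 -241.8   48.8] F [ 0.6 -0.1 -0.2] grip 75.0 0.0
t 30.5 pos [ 490.2 -242.    49.2] F [-3.   0.3  4.4] grip 49.5 64.1
t 31.2 pos [ 488.6 -240.7  156.2] F [-0.2 -0.5 -2.9] grip 48.9 63.8
t 32.0 pos [535.2 -84.3 176.4] F [ 0.1 -1.1 -3.9] grip 49.4 63.7
t 32.6 pos [536.1 -85.4 109.9] F [-0.2 -0.7 -2.9] grip 49.4 63.7
```

View pics/m4.png

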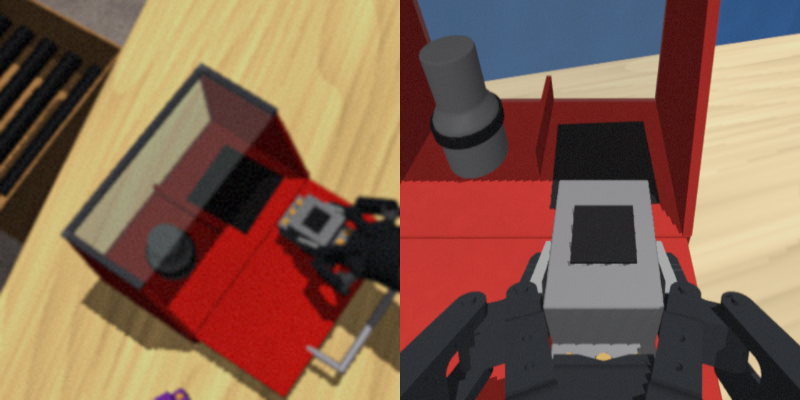

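The contactor is held upright and centred in front of the right bay. The plug is on the left of the wrist view, and the mat is straight ahead at about (600,155). I slide it in.

Run:
```python
from cab import *
Rc=RT(YAW,np.radians(60));g=lambda x,z:tcp(W(x-8,-66,95+z),Rc)
print(ctrl.move_l(g(76,12),vel=120,threshold=15));S()
print(ctrl.move_l(g(76,2.5),vel=60,threshold=8));
print(ctrl.move_l(g(76,-4),vel=20,threshold=6));S()
ctrl.gripper_to(64);S()
snap("wrist","pl2")
ctrl.move_l(g(-35,8),vel=150);S()
im,d,C=snap("wrist","pl3")
ys,xs=np.where(d>0);X=(C["c"]+rays(C,np.c_[xs,ys])*d[ys,xs][:,None]-O)@np.c_[EX,EY,EZ]
k=(X[:,0]>5)&(X[:,0]<155)&(X[:,1]<-10)&(X[:,1]>-128)
for lo,hi in((110,120),(84,92)):
    q=X[k&(X[:,2]>lo)&(X[:,2]<hi)];print(lo,len(q),cv2.minAreaRect(q[:,:2].astype(np.float32)),np.median(q[:,2]))
```

```text
False
t 33.9 pos [ 666.8 -117.7  109.3] F [ 0.9  0.3 -2.9] grip 49.6 63.7
False
True
t 34.5 pos [ 668.  -118.1   99.2] F [0.7 0.4 2.8] grip 49.6 64.0
t 34.8 pos [ 665.6 -117.4   96.1] F [ 0.2  0.5 -0.9] grip 63.9 0.0
t 35.7 pos [561.2 -90.9 106.8] F [ 0.4 -0.5 -0.2] grip 64.1 0.0
110 5557 ((76.54408264160156, -64.34564971923828), (60.73846435546875, 50.190860748291016), 0.04566774144768715) 115.51489450168937
84 2752 ((39.77409362792969, -64.38398742675781), (18.944843292236328, 50.10154342651367), 0.11022710800170898) 88.51917293674323
```

View pics/pl3.png

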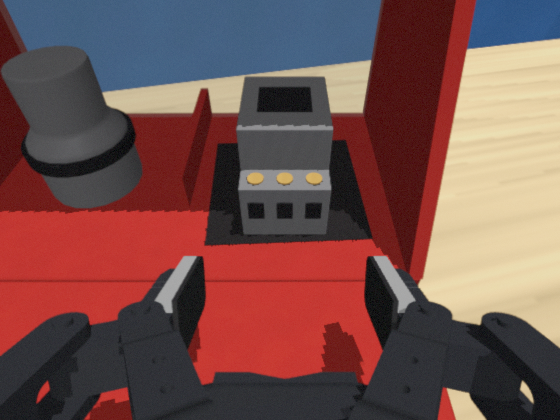

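Placed: upright at cabinet (76, −64), top 65 mm above the floor and let go. Now I shut the flap by the bar.

Run:
```python
from cab import *
Rc=RT(YAW,np.radians(60));g=lambda x,z:tcp(W(x-8,-66,95+z),Rc)
ctrl.move_l(g(-60,80),vel=200)
ctrl.move_ptp(tcp(bar(1.9)+130*EZ),RB.tolist());S()
ctrl.gripper_to(30,40)
ctrl.move_l(tcp(bar(1.9)+30*EZ),vel=200)
print(ctrl.move_l(tcp(bar(1.9)),vel=80,threshold=12));S()
ctrl.gripper_to(0,40);S()
for f in np.linspace(1.9,.08,13)[1:]:
    ctrl.move_l(tcp(bar(f)),vel=110)
    s=sensors.read_state();print(round(f,2),np.round(s["force"],1),round(s["grip_width"],1))
print(ctrl.move_l(tcp(bar(-.03)),vel=40,threshold=20));S()
```

```text
t 38.6 pos [443.6   7.6 185.1] F [-0.2  0.4  1.4] grip 64.3 0.0
False
t 40.2 pos [444.3   7.3  56. ] F [ 0.4 -0.6 -0.1] grip 29.9 0.0
t 40.5 pos [443.2   7.6  55.7] F [-3.1  1.   1.4] grip 10.5 38.9
1.75 [-2.8  1.3  0.8] 10.9
1.6 [-4.4  1.1  1.8] 10.5
1.44 [-5.2  1.6  2.1] 10.5
1.29 [-8.8  2.2  6.3] 10.7
1.14 [-10.    2.9  10.4] 10.6
0.99 [-11.    2.3  13.6] 10.3
0.84 [-7.7  2.7 14.7] 10.5
0.69 [-2.9  1.4  8.2] 10.6
0.54 [-0.8  1.2  7.4] 10.3
0.38 [2.1 1.4 5.2] 10.7
0.23 [1.7 1.3 4.6] 10.6
0.08 [2.6 2.  3. ] 10.3
True
t 45.9 pos [680.2 -52.7 231. ] F [-2.4  0.   4.2] grip 10.5 43.3
```

```bash
cat > chk.py <<'E'
from cab import *
def lean(f):
    C=load(f);hsv=cv2.cvtColor(C["im"],cv2.COLOR_RGB2HSV)
    red=((hsv[...,1]>150)&((hsv[...,0]<8)|(hsv[...,0]>172)))&(C["d"]>0);ys,xs=np.where(red)
    P=(C["c"]+rays(C,np.c_[xs,ys])*C["d"][ys,xs][:,None]-O)@np.c_[EX,EY,EZ]
    ok=(P[:,2]>70)&(P[:,2]<175)&(P[:,0]>-60)&(P[:,0]<60)
    for th in(20,10,6,4,3,3):
        c=P[ok].mean(0);n=np.linalg.svd(P[ok]-c,full_matrices=False)[2][2];n*=-np.sign(n[0]);e=(P-c)@n;ok=(abs(e)<th)&(P[:,2]>65)&(P[:,2]<180)
    print("lean",np.degrees(np.arcsin(n[2])),"flap",np.radians(20)-np.arcsin(n[2]),ok.sum())
E
python3 - <<'E'
from chk import *
ctrl.gripper_to(30);S()
ctrl.move_l((np.array(sensors.read_state()["eef_pos"])+[0,0,90]).tolist(),vel=200)
lookdown("shutA",(650,-60,150),330,np.pi-.23);S()
lean("cabA");lean("shutA")
E
cp pics/shutA.png pics/m5.png
```

```text
t 46.2 pos [680.5 -52.1 230.1] F [-0.3 -0.3 -0.6] grip 29.8 0.0
t 48.3 pos [628.4 -55.8 361.1] F [-0.6  0.1 -0.3] grip 30.0 0.0
lean 15.496339146618363 flap 0.07860371028468716 8380
lean 20.00366918276513 flap -6.403932010895508e-05 10469
```

View pics/m5.png

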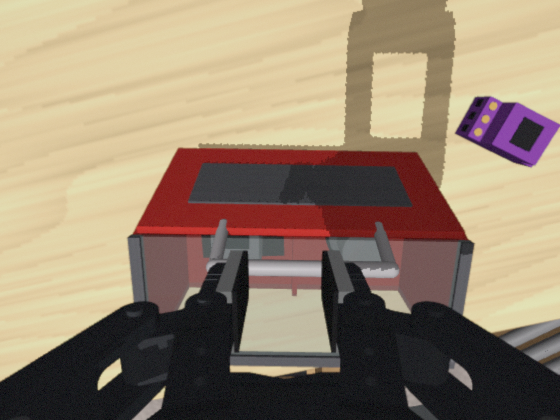

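The flap measures 0.000 rad, fully shut. The bar is at row 268, clear of the fingers, and the contactor (about (250,245)) and the plug (about (355,250)) are visible behind the flap. Handing in.

```bash
python3 -c "
from h import *
print(ctrl.finish_job())"
```

```text
the job is handed in; nothing more can be done
None
```

The job is handed in; the interface gave no verdict. The contactor stands upright in the right bay, the flap measured 0.000 rad (fully shut), and the robot was clear of everything at about 48 s. The plug is still in its bay, but I did not re-measure it, the carton or the screwdriver.

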